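# Tip a standing carton flat and push it home against the stop rail

## Robot

A 6-joint arm with a two-finger parallel gripper is mounted at the origin on a cart in front of the work surface, level with it; the furniture and walls round the work are solid. World frame = base frame: x ahead of the robot, y to its left, z up, the work surface at z = 0. Lengths are in m, angles in degrees, forces in N, time in s.
With the tool pointing down it reaches from about 0.4 to 0.825 m from the base axis. Payload 7 kg.
Tool frame: the origin (TCP) lies midway between the tips of the shut fingers; the grasp point (between the pads) lies 19 mm behind it; z points along the fingers, y is the line along which they close (so a half turn about z gives the same grasp; the last joint's range is limited). The gripper opens to 88 mm and grips with 3 to 60 N. Pads are 19 mm wide; open, the fingers measure 130 mm over their backs; the gripper's body (78 mm by 193 mm) begins 47 mm behind the grasp point.
Start: joints at [93.684, 20.546, 0.682, 0, -70.136, -16.507], TCP at [0.15, 0.658, 0.195] pointing down, gripper open.
Joint ranges: [-176.03, 176.03], [-82.01, 121.73], [-58.28, 71.71], [-173.87, 95.51], [-174.79, -0.11], [-173.66, 173.66]. Speed limits (degrees/s): [136.94, 136.94, 172.46, 180, 180, 180].

## Interface

Orientations are given as [roll, pitch, yaw] about the fixed x, y, z axes, in that order (R = Rz(yaw) Ry(pitch) Rx(roll)).
In Python, from plant import telemetry, viewer, workorder gives the robot as it stands. The module is installed in compiled form; this text tells all that it offers.
- The arm moves only by the tool carry_out, never from a script. Its argument "rows" is a list of rows, each a list of 6 numbers: the shift along the tool's x, y, z in m, then the turn, a rotation vector about the tool's x, y, z in rad. In form: [[tx, ty, tz, ax, ay, az], ...]. A call has 1 to 8 rows; each row is the pose to reach, as a shift and turn from the pose commanded when the call began, along the tool's axes at that moment; what a row does not reach only later rows make up. A row lasts 1/8 s, in which the tool goes at most 62.5 mm and 10.7 degrees, less where a joint would pass 70% of its speed; a pose out of reach is approached as far as the arm can. A call with a gripper value outside its range is refused whole. "grip" is the gripper's target within -1 to 1 (fully open at 1, half-way at 0, shut at -1), set as the call begins (left out, the last holds). The fingers move at their own pace and stop on an object; the grip force is fixed at half the most. Time passes only in rows, so rows that repeat a pose let the fingers close. It gives the time, the measured TCP pose, the force, the opening and the grip force at its end, in the units of the state.
- telemetry.get_obs(): the state, without advancing time (a new reading comes with each control period).
- viewer.snapshot(name): name is "scene" or "top" or "wrist"; returns the picture (420x560x3 uint8, red, green, blue); there is no depth.
- viewer.camera_info(name): a dict with "intrinsics" (3x3 intrinsics, pixels), "extrinsics" (4x4, takes a point from camera to world coordinates); the wrist camera has in their place "tool_from_camera" (4x4, takes a point from camera to tool coordinates, whose origin is the TCP and whose axes are the flange's). Camera axes: x right, y down, z forward; pixel columns grow to the right and rows downward; lengths in m; the calibration is good to about 2 mm. The wrist camera is an equidistant fisheye: a pixel r from the principal point sees the ray r / f radians off the axis. A picture is of the moment at which its call begins: read the wrist's pose just before it. camera_info takes no time and is no camera call.
- workorder.close_job(): hands the job in; it is judged then, once.
The state is a dict: "clock": time; "joint_pos": joint angles; "qvel": joint speeds; "tau": joint torques, N m; "tool_pos": TCP position; "orientation": TCP orientation; "force": force on the tool from outside, world axes, zero at the start; "moment": the same for the moment, N m; "opening": finger opening in m; "gripper_force": force on a finger pad.
Only numpy, scipy, OpenCV 4.12 (cv2) and the standard library are available. Lean on these libraries where they do the work, as an engineer would, in place of code of your own. Each camera call takes 0.05 s, during which the arm holds its last target. There are 200 camera calls.

## Task

The closed white carton on the right stands on its long edge with its lid towards the robot. Without gripping or lifting it, push it over with the fingertips so that it falls away from the robot and lies flat, lid on top, then push it along the bench until its whole long side is flush against the metal stop rail behind it. Leave the dark wooden box standing where it is, and leave everything else on the bench alone.

Things in the scene. Friction and masses are not known exactly. Their poses are not given: they have to be found in the camera images.
- carton: Closed white carton, 150 x 225 x 44 mm, 0.15 to 0.31 kg; the lid stays on. Origin at the centre of its underside; x along the 150 mm, y along the 225 mm, z from underside to lid. At the start it stands on a 225 mm edge, z level and roughly towards the robot, x up (150 mm tall). It stands on the right, in front of the rail and roughly parallel to it
- carton_center (a point): Centre of the carton's volume, 22 mm from the underside; axes as the carton's. Pushed near the top the carton tips over easily. Lying as wanted, z points up, x towards the rail, its top is 44 mm above the bench, and it slides under a push of a few newtons
- carton_far_left (a point): A point on the carton's long side that is uppermost at the start and must finally touch the rail, 100 mm to one side (carton's +y) of that side's middle and half-way up its 44 mm
- carton_far_right (a point): The same 100 mm to the other side (carton's -y)
- rail: The aluminium stop rail, screwed to the bench on the right, behind the carton and often askew: 270 mm long, an upright lip 34 mm high. Origin on its front face (the face towards the robot), mid-length, at bench height. x points level and away from the carton, square to that face; y along the rail
- wooden_box: The dark wooden lidded box, 166 x 252 x 57 mm, that stands on its long edge (166 mm tall) on the left, lid away from the robot; must be left standing. Origin at the centre of its underside, which faces the robot; y along the 252 mm, z from the underside to the lid (level)
- stamp: Wood-handled hand stamp, 26 x 50 x 74 mm, upright on the bench near the middle, between the rail and the wooden box; leave alone. Origin under its centre, y along the 50 mm, z up
- tape: Roll of tape, 96 mm across, 48 mm high, lying flat behind the wooden box; leave alone. Origin under its centre
- felt_pen: Marker pen, 17 x 135 x 16 mm, lying behind the wooden box; leave alone. Origin under its centre, y along its length
- stamp_pad: Closed stamp pad tin, 73 x 113 x 15 mm, lying on the left; leave alone. Origin under its centre, y along the 113 mm

How it is judged (in metres and radians):
On the way:
1. the carton has been tipped over and lies flat on its underside, lid up, not yet against the rail (angle between carton's own z axis and vertical below 0.08 rad and height (world z) of carton below 0.008 m and x of any of carton_far_left, carton_far_right in the frame of rail below -0.008 m), for 0.2 s.
At the end, for the whole second after the job is handed in: The carton lies flat on the bench on its underside, lid up (within 0.08 rad), at rest, with both ends of its far long side within 6 mm of the rail's front face; the wooden box still stands on its edge (angle between carton's own z axis and vertical below 0.08 rad and height (world z) of carton below 0.008 m and x of carton_far_left in the frame of rail between -0.006 and 0.005 m and x of carton_far_right in the frame of rail between -0.006 and 0.005 m and linear speed of carton below 0.01 m/s and angle between wooden_box's own x axis and vertical above 3 rad); the robot touches nothing.
It fails at once if the carton is lifted off the bench, standing or flat (height (world z) of carton_center above 0.1 m or (angle between carton's own z axis and vertical below 0.3 rad and height (world z) of carton_center above 0.06 m)).
It fails at once if the carton is tipped the wrong way, towards its lid (angle between carton's own z axis and vertical above 2 rad).
It fails at once if the wooden box is shifted more than 25 mm or knocked over (distance of wooden_box from where it was at the start of the episode above 0.025 m).
It fails at once if the hand stamp is shifted or knocked over (distance of stamp from where it was at the start of the episode above 0.02 m or angle between stamp's own z axis and vertical above 0.3 rad).
It fails at once if another thing on the bench is shifted more than 20 mm (distance of any of tape, felt_pen, stamp_pad from where it was at the start of the episode above 0.02 m).
It also fails if it takes over 51 s, if anything falls off the work surface, if the arm or the gripper's body presses on something with over 40 N, if the wrist force passes 120 N, or if a joint passes its speed limit or range.

## Working session

There is one attempt and no reset: what is moved stays moved. The work goes in short steps, Python scripts to look and compute and a tool call to move; the robot and the scene stay as the last step left them, time stands still between calls to the robot, and variables do not carry over. Pictures are saved under pics/ and viewed, at most 10 in all, crops included, and the job is handed in when it is done.

Besides the shell and the picture viewer there is one more tool, called as name(argument=value, ...) on one line, values as JSON. carry_out: Moves the arm, as the interface text tells. Its arguments: {"type":"object","properties":{"rows":{"type":"array"},"grip":{"type":"number"}},"required":["rows"]}

```bash
mkdir -p pics; python3 - <<'E'
from plant import telemetry, viewer
import cv2,numpy as np
np.set_printoptions(precision=4,suppress=True)
print(telemetry.get_obs())
for n in("scene","top"):
    cv2.imwrite(f"pics/{n}0.png",viewer.snapshot(n)[:,:,::-1]); c=viewer.camera_info(n);print(n,c)
E
```

```text
{'clock': 0.0, 'joint_pos': array([ 93.6827,  20.5893,   0.6339,  -0.0224, -70.1365, -16.506 ]), 'qvel': array([-0.0183, -0.0238, -0.0562, -0.0931,  0.0322,  0.0085]), 'tau': array([ -0.0003, -58.2709,  29.3055,   6.9973,   0.0069,  -0.0002]), 'tool_pos': array([0.1497, 0.6576, 0.1943]), 'orientation': array([179.9059,  -0.0059, -12.8309]), 'force': array([-0.4558, -0.5038, -0.7533]), 'moment': array([-0.0101,  0.019 ,  0.0011]), 'gripper_force': 0.0, 'opening': 0.08747947821961474}
scene {'intrinsics': array([[475.9091,   0.    , 286.9036],
       [  0.    , 475.9091, 204.4688],
       [  0.    ,   0.    ,   1.    ]]), 'extrinsics': array([[ 0.8005, -0.4235,  0.4241, -0.1562],
       [-0.5993, -0.5732,  0.5588, -0.8824],
       [ 0.0064, -0.7015, -0.7127,  1.271 ],
       [ 0.    ,  0.    ,  0.    ,  1.    ]])}
top {'intrinsics': array([[388.4295,   0.    , 282.609 ],
       [  0.    , 388.4295, 204.2895],
       [  0.    ,   0.    ,   1.    ]]), 'extrinsics': array([[ 0.0203, -0.9953,  0.095 ,  0.4457],
       [-0.9998, -0.0196,  0.0076,  0.0255],
       [-0.0057, -0.0951, -0.9954,  1.2695],
       [ 0.    ,  0.    ,  0.    ,  1.    ]])}
```

View pics/scene0.png

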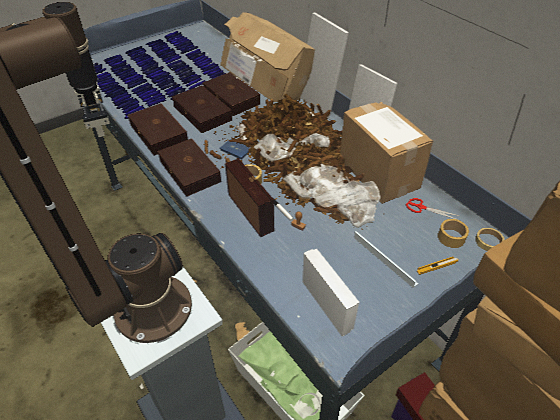

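View pics/top0.png

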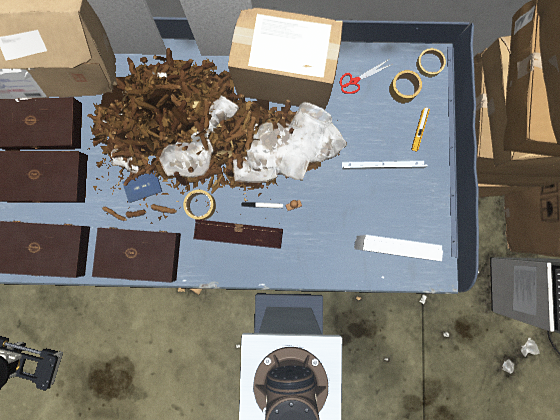

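Scene: carton at about (330,290), rail from (357,235) to (416,283). Top: carton top at about (400,247), rail (343..427,164). I'll enlarge these regions.

```bash
python3 - <<'E'
import cv2,numpy as np
a=cv2.imread("pics/top0.png")[150:275,330:460];b=cv2.imread("pics/scene0.png")[225:345,290:430]
f=lambda i,s:cv2.resize(i,None,fx=s,fy=s,interpolation=cv2.INTER_CUBIC)
cv2.imwrite("pics/ta.png",f(a,6)[:600]); cv2.imwrite("pics/sb.png",f(b,5))
E
```

```text
(no output)
```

View pics/ta.png

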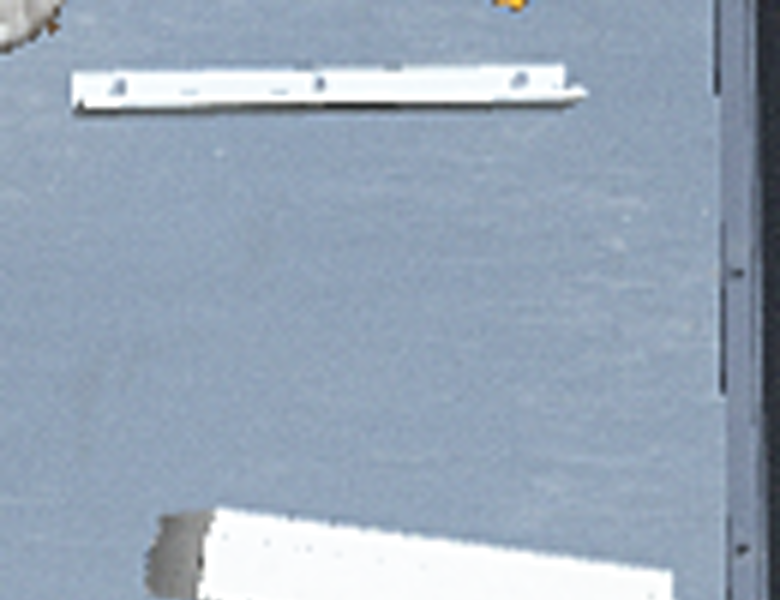

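View pics/sb.png

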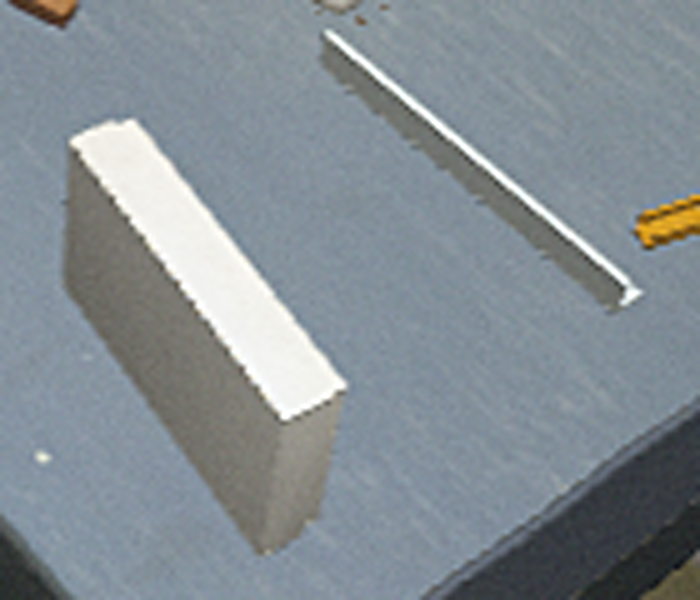

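```bash
cat > h.py <<'E'
from plant import telemetry, viewer
import numpy as np
np.set_printoptions(precision=4,suppress=True)
def px(cam,u,v,z):
    c=viewer.camera_info(cam);T=c["extrinsics"]
    d=T[:3,:3]@np.linalg.solve(c["intrinsics"],[u,v,1]);o=T[:3,3]
    return (o+d*(z-o[2])/d[2])[:3]
E
python3 - <<'E'
from h import *
s=lambda x,y,z:print("scene",x,y,px("scene",290+x/5-.4,225+y/5-.4,z))
t=lambda x,y,z:print("top",x,y,px("top",330+x/6-.4,150+y/6-.4,z))
for p in [(75,143),(133,120),(345,386),(285,420)]: s(*p,.15)
for p in [(68,288),(262,553),(310,522)]: s(*p,0)
s(325,38,.034);s(628,298,.034);s(324,62,0);s(612,310,0)
t(77,108,.034);t(583,92,.034);t(77,112,0)
t(213,508,.15);t(672,572,.15);print(px("top",442,261,.15),px("top",363,250,.15))
# lid plane stamp
print("stamp",px("top",295,204,.05))
E
```

```text
scene 75 143 [ 0.4305 -0.1994  0.15  ]
scene 133 120 [ 0.4698 -0.2064  0.15  ]
scene 345 386 [ 0.4443 -0.4219  0.15  ]
scene 285 420 [ 0.4032 -0.4184  0.15  ]
scene 68 288 [ 0.4314 -0.1991  0.    ]
scene 262 553 [ 0.4064 -0.416  -0.    ]
scene 310 522 [ 0.443  -0.4177 -0.    ]
scene 325 38 [ 0.6874 -0.159   0.034 ]
scene 628 298 [ 0.6933 -0.4327  0.034 ]
scene 324 62 [ 0.6948 -0.1553  0.    ]
scene 612 310 [ 0.7014 -0.4206  0.    ]
top 77 108 [ 0.6861 -0.1554  0.034 ]
top 583 92 [ 0.7    -0.4265  0.034 ]
top 77 112 [ 0.6905 -0.1603  0.    ]
top 213 508 [ 0.4708 -0.2045  0.15  ]
top 672 572 [ 0.4447 -0.423   0.15  ]
[ 0.3992 -0.4233  0.15  ] [ 0.4258 -0.1985  0.15  ]
stamp [ 0.5638 -0.0042  0.05  ]
```

carry_out(rows=[[0.045,0.035,-0.013,0,0,0],[0.09,0.07,-0.026,0,0,0],[0.135,0.105,-0.039,0,0,0],[0.18,0.14,-0.052,0,0,0],[0.225,0.175,-0.065,0,0,0],[0.27,0.21,-0.078,0,0,0],[0.315,0.245,-0.091,0,0,0],[0.36,0.28,-0.105,0,0,0]], grip=1)

```text
clock: 1.1
tool_pos: [0.4394, 0.3035, 0.3005]
orientation: [180.0, 0.0, -12.8]
force: [0.7, 0.7, 0.1]
opening: 0.0876
gripper_force: 0.0
```

carry_out(rows=[[0.016,0.052,0,0,0,0],[0.032,0.104,0,0,0,0],[0.047,0.156,0,0,0,0],[0.063,0.208,0,0,0,0],[0.079,0.26,0,0,0,0],[0.095,0.312,0,0,0,0],[0.11,0.364,0,0,0,0],[0.126,0.417,0,0,0,0]])

```text
clock: 2.1
tool_pos: [0.4686, -0.131, 0.3003]
orientation: [-180.0, -0.0, -12.8]
force: [1.0, 0.9, -0.3]
opening: 0.0875
gripper_force: 0.0
```

carry_out(rows=[[-0.017,0.05,0,0,0,-0.027],[-0.034,0.1,0,0,0,-0.054],[-0.05,0.15,0,0,0,-0.08],[-0.067,0.2,0,0,0,-0.107],[-0.067,0.2,0.045,0,0,-0.107],[-0.067,0.2,0.09,0,0,-0.107],[-0.067,0.2,0.135,0,0,-0.107],[-0.067,0.2,0.175,0,0,-0.107]])

```text
clock: 3.1
tool_pos: [0.3586, -0.3093, 0.1236]
orientation: [-180.0, 0.0, -6.7]
force: [0.5, -0.5, -0.2]
opening: 0.0875
gripper_force: 0.0
```

carry_out(rows=[[0.012,0,0,0,0,0],[0.024,0,0,0,0,0],[0.036,0,0,0,0,0],[0.044,0,0,0,0,0],[0.05,0,0,0,0,0],[0.056,0,0,0,0,0],[0.062,0,0,0,0,0],[0.068,0,0,0,0,0]])

```text
clock: 4.1
tool_pos: [0.4271, -0.3174, 0.1253]
orientation: [180.0, 0.0, -6.7]
force: [0.1, 0.1, -1.1]
opening: 0.0874
gripper_force: 0.0
```

carry_out(rows=[[0.005,0,0,0,0,0],[0.01,0,0,0,0,0],[0.015,0,0,0,0,0],[0.02,0,0,0,0,0],[0.025,0,0,0,0,0],[0.03,0,0,0,0,0],[0.03,0,0,0,0,0],[0.03,0,0,0,0,0]])

```text
clock: 5.1
tool_pos: [0.4565, -0.3208, 0.1252]
orientation: [-180.0, 0.0, -6.7]
force: [0.4, 0.3, -0.2]
opening: 0.0874
gripper_force: 0.0
```

```bash
python3 - <<'E'
from h import *
import cv2
i=viewer.snapshot("scene")[:,:,::-1][215:345,280:440]
cv2.imwrite("pics/s1.png",cv2.resize(i,None,fx=4,fy=4,interpolation=cv2.INTER_CUBIC))
E
```

```text
(no output)
```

View pics/s1.png

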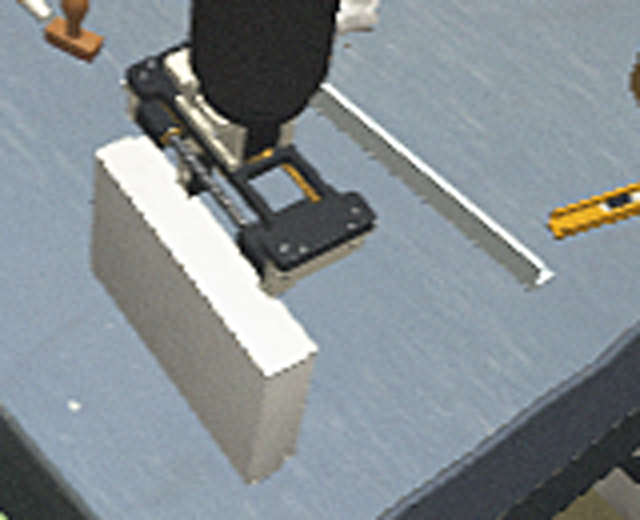

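The carton still stands unmoved at crop (97,152)–(315,350), and the gripper appears beyond it. That contradicts my estimate, so I'll check the projection and the top view.

```bash
python3 - <<'E'
from h import *
import cv2
o=telemetry.get_obs();print(o["tool_pos"],o["joint_pos"],o["clock"])
for n in("scene","top"):
    c=viewer.camera_info(n);T=np.linalg.inv(c["extrinsics"])
    for P in(o["tool_pos"],o["tool_pos"]+[0,0,.1]):
        q=c["intrinsics"]@(T[:3,:3]@P+T[:3,3]);print(n,q[:2]/q[2])
i=viewer.snapshot("top")[:,:,::-1][140:290,300:475]
j=viewer.snapshot("scene")[:,:,::-1][215:345,280:440]
r=lambda i:cv2.resize(i,(400,400*i.shape[0]//i.shape[1]),interpolation=cv2.INTER_CUBIC)
a,b=r(i),r(j);h=min(len(a),len(b))
cv2.imwrite("pics/s2.png",np.hstack([a[:h],b[:h]]))
E
```

```text
[ 0.4565 -0.3209  0.1252] [-15.0002  12.8726 -19.8624  -0.0023 -57.2722  98.3059] 5.15
scene [337.0594 280.5919]
scene [340.0021 259.3933]
top [403.1613 240.1268]
top [414.5092 240.0043]
```

View pics/s2.png

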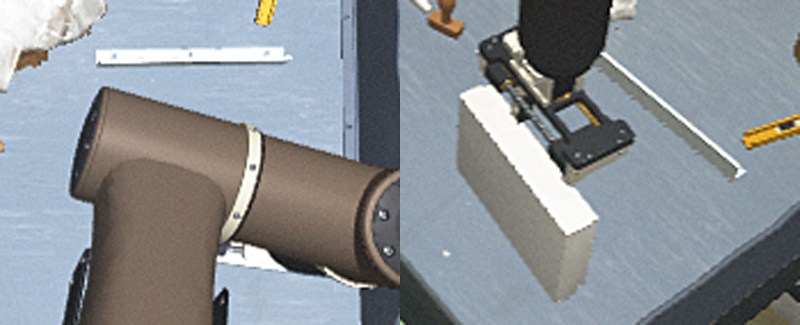

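```bash
python3 - <<'E'
from h import *
import cv2
w=viewer.snapshot("wrist")[:,:,::-1]
j=viewer.snapshot("scene")[:,:,::-1][220:320,300:380]
cv2.imwrite("pics/s3.png",np.hstack([cv2.resize(w,(400,300)),cv2.resize(j,(240,300),interpolation=cv2.INTER_NEAREST)]) if 0 else np.hstack([cv2.copyMakeBorder(cv2.resize(w,(400,300)),0,200,0,0,cv2.BORDER_CONSTANT),cv2.resize(j,(400,500),interpolation=cv2.INTER_CUBIC)]))
E
```

```text
(no output)
```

View pics/s3.png

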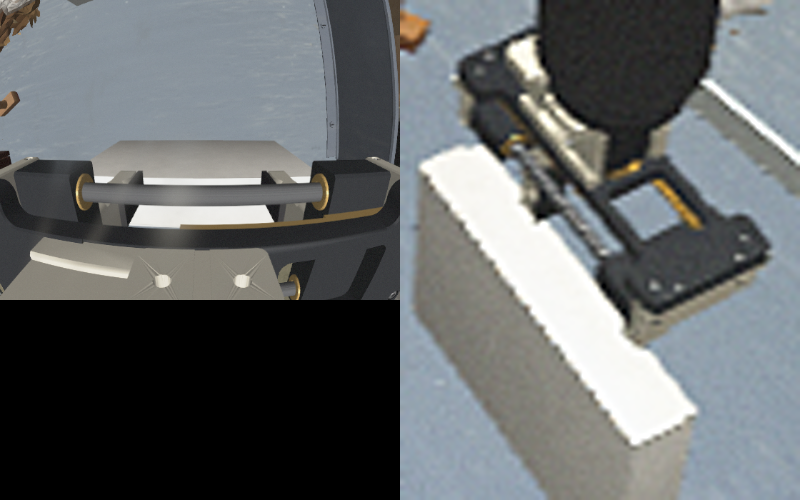

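```bash
cat >> h.py <<'E'
from scipy.spatial.transform import Rotation as Ro
def wr(P,o):
    c=viewer.camera_info("wrist");K=c["intrinsics"];X=c["tool_from_camera"]
    R=Ro.from_euler("xyz",o["orientation"],degrees=True).as_matrix()
    p=R.T@(np.array(P)-o["tool_pos"]);p=X[:3,:3].T@(p-X[:3,3])
    th=np.arctan2(np.hypot(p[0],p[1]),p[2]);f=np.arctan2(p[1],p[0])
    return np.array([K[0,2]+K[0,0]*th*np.cos(f),K[1,2]+K[1,1]*th*np.sin(f)])/1.4
E
python3 - <<'E'
from h import *
o=telemetry.get_obs()
c=viewer.camera_info("wrist");print(c)
for P in [(.431,-.2,.15),(.470,-.206,.15),(.4445,-.422,.15),(.403,-.4185,.15),(.431,-.2,0),(.470,-.206,0),(.4445,-.422,0),(.403,-.4185,0)]: print(P,wr(P,o))
# tips
R=Ro.from_euler("xyz",o["orientation"],degrees=True).as_matrix()
for y in(-.055,.055): print("tip",wr(o["tool_pos"]+R@[0,y,0],o), wr(o["tool_pos"]+R@[0,y,-.04],o))
E
```

```text
{'intrinsics': array([[325.1923,   0.    , 282.6865],
       [  0.    , 325.1923, 209.5731],
       [  0.    ,   0.    ,   1.    ]]), 'tool_from_camera': array([[-0.0003, -0.9696, -0.2449,  0.0655],
       [ 1.    ,  0.    , -0.0014,  0.0002],
       [ 0.0013, -0.2449,  0.9696, -0.1892],
       [ 0.    ,  0.    ,  0.    ,  1.    ]])}
(0.431, -0.2, 0.15) [ 74.5022 216.619 ]
(0.47, -0.206, 0.15) [ 67.2706 176.7622]
(0.4445, -0.422, 0.15) [323.5215 177.6294]
(0.403, -0.4185, 0.15) [316.3105 220.352 ]
(0.431, -0.2, 0) [123.1734 166.3857]
(0.47, -0.206, 0) [121.7927 140.3512]
(0.4445, -0.422, 0) [273.3947 140.3647]
(0.403, -0.4185, 0) [272.099  168.0447]
tip [139.6493 169.1829] [125.9945 186.9545]
tip [264.3499 169.1982] [277.911 186.99 ]
```

The wrist view shows the far face, with the fingers hovering over the carton's top edge. The open fingertips sit well behind the TCP, so they passed above the carton without touching it. I'll back off, shut the fingers and try again.

carry_out(rows=[[0,0,-0.04,0,0,0],[0,0,-0.08,0,0,0],[-0.05,0,-0.08,0,0,0],[-0.1,0,-0.08,0,0,0],[-0.1,0,-0.08,0,0,0],[-0.1,0,-0.08,0,0,0],[-0.1,0,-0.08,0,0,0],[-0.1,0,-0.08,0,0,0]], grip=-1)

```text
clock: 6.35
tool_pos: [0.3579, -0.3093, 0.2049]
orientation: [-180.0, 0.1, -6.7]
force: [-0.5, -0.5, 0.5]
opening: 0.013
gripper_force: 0.0
```

carry_out(rows=[[0,0,0.04,0,0,0],[0,0,0.08,0,0,0],[0,0,0.085,0,0,0],[0.012,0,0.085,0,0,0],[0.024,0,0.085,0,0,0],[0.036,0,0.085,0,0,0],[0.042,0,0.085,0,0,0],[0.048,0,0.085,0,0,0]])

```text
clock: 7.35
tool_pos: [0.4055, -0.3149, 0.1204]
orientation: [180.0, -0.0, -6.7]
force: [-0.0, 0.3, 0.3]
opening: 0.0003
gripper_force: 0.0
```

carry_out(rows=[[0.004,0,0,0,0,0],[0.008,0,0,0,0,0],[0.012,0,0,0,0,0],[0.016,0,0,0,0,0],[0.02,0,0,0,0,0]])

```text
clock: 7.98
tool_pos: [0.4251, -0.3172, 0.1203]
orientation: [-180.0, -0.0, -6.7]
force: [-0.4, 0.4, 0.2]
opening: 0.0004
gripper_force: 0.0
```

carry_out(rows=[[0.005,0,0,0,0,0],[0.01,0,0,0,0,0],[0.015,0,0,0,0,0],[0.02,0,0,0,0,0],[0.025,0,0,0,0,0],[0.03,0,0,0,0,0],[0.035,0,0,0,0,0],[0.04,0,0,0,0,0]])

```text
clock: 8.98
tool_pos: [0.4649, -0.3219, 0.1203]
orientation: [180.0, 0.0, -6.7]
force: [-0.1, 0.0, 0.2]
opening: 0.0004
gripper_force: 0.0
```

carry_out(rows=[[0,0,0,0,0,0],[0,0,0,0,0,0],[0,0,0,0,0,0],[-0.05,0,-0.06,0,0,0],[-0.1,0,-0.06,0,0,0],[-0.1,0,-0.06,0,0,0],[-0.1,0,-0.06,0,0,0],[-0.1,0,-0.06,0,0,0]])

```text
clock: 9.98
tool_pos: [0.3658, -0.3102, 0.1799]
orientation: [-180.0, 0.0, -6.7]
force: [0.3, -0.6, -0.0]
opening: 0.0005
gripper_force: 0.0
```

```bash
python3 - <<'E'
from h import *
import cv2
i=viewer.snapshot("scene")[:,:,::-1][215:345,280:440]
cv2.imwrite("pics/s4.png",cv2.resize(i,None,fx=5,fy=4.6,interpolation=cv2.INTER_CUBIC)) if 0 else cv2.imwrite("pics/s4.png",cv2.resize(i,None,fx=4.5,fy=4.5,interpolation=cv2.INTER_CUBIC))
E
```

```text
(no output)
```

View pics/s4.png

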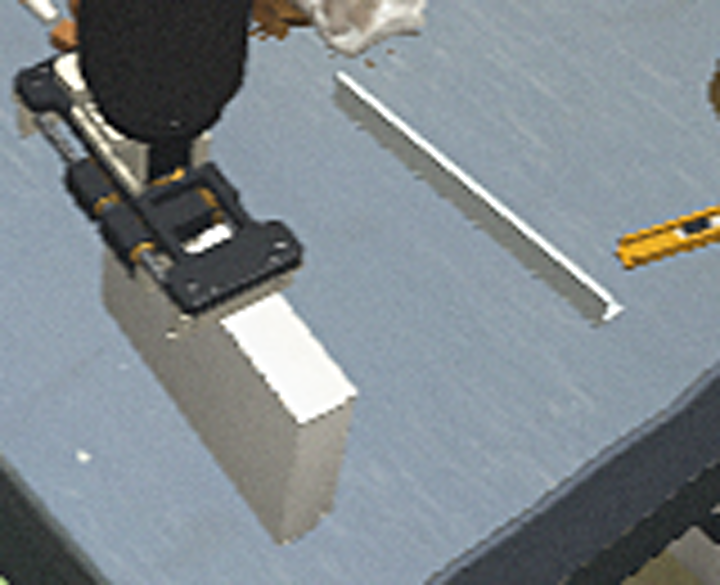

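Carton still stands, with its corner at crop (355,392). The shut fingertips are at about crop (180,337); I'll compare that with the reported TCP.

```bash
python3 - <<'E'
from h import *
o=telemetry.get_obs();print(o["tool_pos"])
c=viewer.camera_info("scene");T=np.linalg.inv(c["extrinsics"])
R=Ro.from_euler("xyz",o["orientation"],degrees=True).as_matrix()
for z in (0,-.02,-.04,-.066,-.09):
    P=o["tool_pos"]+R@[0,0,z];q=c["intrinsics"]@(T[:3,:3]@P+T[:3,3]);q=q[:2]/q[2]
    print(z,q,(q-[280,215]+.5)*4.5, wr(P,o)*1.4)
import cv2
w=viewer.snapshot("wrist")[:,:,::-1];j=viewer.snapshot("scene")[:,:,::-1][245:300,295:345]
cv2.imwrite("pics/s5.png",np.hstack([cv2.resize(w,(500,375))[:,:],cv2.resize(j,(300,330),interpolation=cv2.INTER_CUBIC)[:375] if 0 else cv2.copyMakeBorder(cv2.resize(j,(300,330),interpolation=cv2.INTER_CUBIC),0,45,0,0,cv2.BORDER_CONSTANT)]))
E
```

```text
[ 0.3658 -0.3102  0.1797]
0 [311.3941 282.5737] [143.5234 306.3316] [282.7745 237.5411]
-0.02 [311.7157 278.3069] [144.9706 287.1309] [282.7361 249.2747]
-0.04 [312.0444 273.9458] [146.4496 267.5062] [282.6888 263.694 ]
-0.066 [312.4827 268.1304] [148.422  241.3367] [282.6082 288.0837]
-0.09 [312.8987 262.6099] [150.2943 216.4944] [282.5052 318.9611]
```

View pics/s5.png

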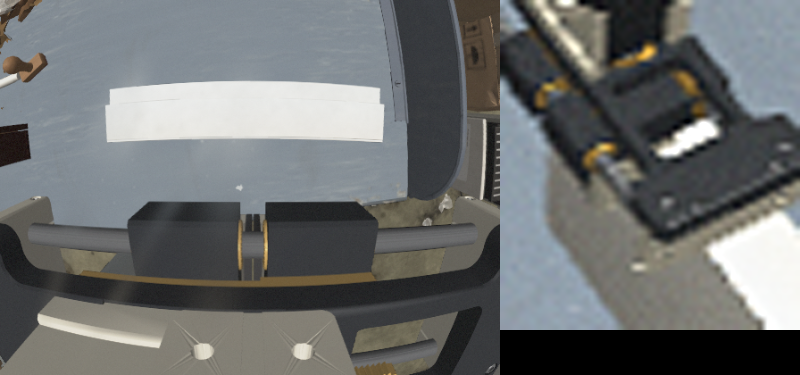

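```bash
python3 - <<'E'
from h import *
o=telemetry.get_obs();print(o["tool_pos"],o["clock"])
for P in [(.431,-.2,.15),(.470,-.206,.15),(.4445,-.422,.15),(.403,-.4185,.15),(.431,-.2,0),(.470,-.206,0),(.4445,-.422,0),(.403,-.4185,0)]: print(P,wr(P,o)*1.25)
# if lying flat
for P in [(.46,-.2,.044),(.61,-.22,.044),(.585,-.44,.044),(.44,-.42,.044)]: print("flat",wr(P,o)*1.25)
E
```

```text
[ 0.3656 -0.3101  0.1796] 10.125
(0.431, -0.2, 0.15) [109.4365 137.4269]
(0.47, -0.206, 0.15) [109.2899  89.4105]
(0.4445, -0.422, 0.15) [381.1219  87.8924]
(0.403, -0.4185, 0.15) [380.9888 139.4913]
(0.431, -0.2, 0) [162.8652 127.6017]
(0.47, -0.206, 0) [163.208   97.5282]
(0.4445, -0.422, 0) [332.096  97.042]
(0.403, -0.4185, 0) [332.4389 129.0136]
flat [148.2231 105.0389]
flat [153.6711 -15.2051]
flat [340.0361 -17.4619]
flat [340.9893  99.0054]
```

Wrist projections agree with an upright, unmoved carton at my pose. I'll repeat the push lower and step by step, checking the carton numerically at each step.

carry_out(rows=[[0,0,0.045,0,0,0],[0,0,0.08,0,0,0],[0.012,0,0.08,0,0,0],[0.024,0,0.08,0,0,0],[0.036,0,0.08,0,0,0],[0.044,0,0.08,0,0,0],[0.05,0,0.08,0,0,0],[0.056,0,0.08,0,0,0]])

```text
clock: 11.12
tool_pos: [0.4212, -0.3167, 0.1004]
orientation: [-180.0, -0.0, -6.7]
force: [0.8, 0.1, -0.7]
opening: 0.0003
gripper_force: 0.0
```

```bash
cat >> h.py <<'E'
import cv2
def chk():
    o=telemetry.get_obs();print(o["clock"],o["tool_pos"],o["force"])
    b=cv2.imread("pics/scene0.png")[:,:,::-1].astype(int);n=viewer.snapshot("scene").astype(int)
    d=np.abs(n-b).max(2)[285:340,335:365]>40
    ys,xs=np.nonzero(d);print("changed px at carton's right end",d.sum(), (xs.min()+335,xs.max()+335,ys.min()+285,ys.max()+285) if d.sum() else "")
    m=(n.min(2)>215).astype(np.uint8);m[:240]=0;m[:,:295]=0;m[:,400:]=0
    k,_,st,_=cv2.connectedComponentsWithStats(m);print("white",[s.tolist() for s in st[1:] if s[4]>60])
E
python3 -c "from h import *;chk()"
```

```text
11.125 [ 0.4212 -0.3167  0.1004] [ 0.8421  0.1054 -0.7371]
changed px at carton's right end 414 (np.int64(335), np.int64(364), np.int64(285), np.int64(335))
white [[365, 240, 35, 29, 63], [346, 289, 19, 16, 172], [295, 401, 12, 11, 67], [338, 405, 11, 15, 88]]
```

The carton does respond this time: its right end has shifted about 5 px. Continuing slowly.

carry_out(rows=[[0.005,0,0,0,0,0],[0.01,0,0,0,0,0],[0.015,0,0,0,0,0],[0.015,0,0,0,0,0]])

```text
clock: 11.68
tool_pos: [0.4361, -0.3185, 0.1002]
orientation: [180.0, 0.0, -6.7]
force: [0.1, 0.5, 0.2]
opening: 0.0003
gripper_force: 0.0
```

```bash
python3 -c "from h import *;chk()"
```

```text
11.675 [ 0.4361 -0.3185  0.1002] [0.0862 0.4682 0.1897]
changed px at carton's right end 594 (np.int64(335), np.int64(364), np.int64(285), np.int64(335))
white [[365, 240, 35, 29, 63], [351, 287, 19, 15, 157], [295, 401, 12, 11, 67], [338, 405, 11, 15, 87]]
```

carry_out(rows=[[0.005,0,0,0,0,0],[0.01,0,0,0,0,0],[0.015,0,0,0,0,0],[0.02,0,0,0,0,0]])

```text
clock: 12.22
tool_pos: [0.456, -0.3208, 0.1002]
orientation: [180.0, -0.0, -6.7]
force: [0.3, -0.5, 0.7]
opening: 0.0006
gripper_force: 0.0
```

```bash
python3 - <<'E'
from h import *
chk()
i=viewer.snapshot("scene");np.save("a.npy",i)
# bottom near-right corner region changed vs start?
b=cv2.imread("pics/scene0.png")[:,:,::-1].astype(int)
for r in range(318,340,2): print(r,"now",i[r,325:356:2].mean(1).astype(int),"was",b[r,325:356:2].mean(1).astype(int))
E
```

```text
12.225 [ 0.456  -0.3208  0.1002] [ 0.3265 -0.4672  0.6576]
changed px at carton's right end 1104 (np.int64(335), np.int64(364), np.int64(285), np.int64(335))
white [[365, 240, 35, 29, 63], [360, 282, 22, 20, 143], [338, 405, 11, 15, 85]]
318 now [160 161 159 160 161 158 161 208 213 212 212 215 216 209 217 216] was [149 150 114 111 112 119 112 120 117 120 134 140 139 135 133 135]
320 now [162 160 163 162 159 158 164 160 215 209 208 213 215 215 220 211] was [145 151 147 109 106 109 116 119 119 124 132 136 142 130 129 140]
322 now [157 161 161 161 158 158 156 157 179 215 211 214 216 218 211 140] was [150 150 149 138 111 111 121 117 117 121 135 138 135 132 127 144]
324 now [152 156 161 156 157 157 159 159 160 193 215 208 215 208 134 133] was [146 149 145 150 113 115 112 114 119 120 130 135 125 126 127 144]
326 now [161 161 159 160 159 160 162 159 160 158 201 215 202 134 131 129] was [153 144 147 148 154 119 112 111 114 124 130 132 131 126 126 150]
328 now [155 157 160 161 158 164 163 160 155 157 158 204 134 124 121 158] was [141 142 148 144 147 139 110 112 116 124 130 132 122 118 125 148]
330 now [155 153 159 152 161 160 163 155 158 159 155 161 155 163 166 156] was [139 143 140 137 148 145 126 111 112 123 128 120 111 145 151 147]
332 now [158 154 153 154 155 159 162 156 158 161 159 155 161 159 163 167] was [143 139 139 140 141 145 150 121 117 128 128 118 122 152 148 155]
334 now [153 158 156 161 160 160 161 162 157 159 158 159 156 156 158 161] was [141 143 138 148 145 139 147 149 107 122 126 131 140 144 145 146]
336 now [157 155 160 159 164 159 158 161 158 158 160 163 158 157 155 160] was [148 141 145 144 154 144 146 145 143 139 150 143 144 143 145 146]
338 now [158 159 160 160 161 164 160 160 160 160 158 163 159 162 160 157] was [144 144 144 147 147 149 144 145 149 145 143 152 144 149 147 144]
```

It is tipping: the former bottom side is now visible. I'll push a little more, then retreat.

carry_out(rows=[[0.006,0,0,0,0,0],[0.012,0,0,0,0,0],[0.012,0,0,0,0,0],[0.012,0,0,0,0,0],[0.012,0,0,0,0,0],[0.012,0,0,0,0,0]])

```text
clock: 13.08
tool_pos: [0.4675, -0.3222, 0.1003]
orientation: [180.0, -0.0, -6.7]
force: [-0.4, -0.1, -0.0]
opening: 0.001
gripper_force: 0.0
```

```bash
python3 - <<'E'
from h import *
chk()
i=viewer.snapshot("scene")
m=(i.min(2)>195).astype(np.uint8);m[:240]=0;m[:,:300]=0;m[:,430:]=0;m[350:]=0
n,l,st,_=cv2.connectedComponentsWithStats(m)
for k in range(1,n):
    if st[k,4]>60:
        c=cv2.findContours((l==k).astype(np.uint8),0,2)[0][0];print(st[k],cv2.approxPolyDP(c,3,True)[:,0].tolist())
E
```

```text
13.075 [ 0.4675 -0.3222  0.1003] [-0.4267 -0.1106 -0.01  ]
changed px at carton's right end 807 (np.int64(335), np.int64(364), np.int64(285), np.int64(335))
white [[365, 240, 35, 29, 63], [315, 263, 81, 60, 1867], [338, 405, 11, 15, 82]]
[365 240  53  46 118] [[365, 240], [410, 277], [414, 285], [417, 283]]
[ 315  263   81   60 1908] [[315, 268], [355, 322], [395, 300], [375, 277], [350, 292], [346, 281], [340, 282], [327, 263]]
```

```bash
python3 - <<'E'
from h import *
for p in [(315,268),(355,322),(395,300)]: print(px("scene",*p,.044))
E
```

```text
[ 0.4753 -0.202   0.044 ]
[ 0.4456 -0.4228  0.044 ]
[ 0.5939 -0.4394  0.044 ]
```

The carton has fallen flat with its lid up. Its near edge runs (0.475,-0.202)–(0.446,-0.423) and the gap to the rail is about 65–100 mm. Next I go behind it and down.

carry_out(rows=[[-0.037,0.016,0,0,0,-0.05],[-0.074,0.032,0,0,0,-0.1],[-0.074,0.032,0.03,0,0,-0.15],[-0.074,0.032,0.06,0,0,-0.15],[-0.074,0.032,0.075,0,0,-0.15],[-0.074,0.032,0.08,0,0,-0.15],[-0.074,0.032,0.08,0,0,-0.15]])

```text
clock: 14.05
tool_pos: [0.3907, -0.3454, 0.0205]
orientation: [180.0, -0.0, 1.9]
force: [-0.3, -0.5, 0.4]
opening: 0.0001
gripper_force: 0.0
```

carry_out(rows=[[0,0,0.003,0,0,0],[0,0,0.006,0,0,0],[0,0,0.006,0,0,0]])

```text
clock: 14.42
tool_pos: [0.3903, -0.3453, 0.0143]
orientation: [180.0, -0.0, 1.9]
force: [-0.2, 0.2, 0.0]
opening: 0.0005
gripper_force: 0.0
```

```bash
cat >> h.py <<'E'
def flat():
    o=telemetry.get_obs();print(o["clock"],o["tool_pos"],o["force"])
    i=viewer.snapshot("scene")
    m=(i.min(2)>195).astype(np.uint8);m[:240]=0;m[:,:300]=0;m[350:]=0;m[:,460:]=0
    n,l,st,_=cv2.connectedComponentsWithStats(m);k=1+np.argmax(st[1:,4])
    c=cv2.findContours((l==k).astype(np.uint8),0,2)[0][0]
    for p in cv2.approxPolyDP(c,2.5,True)[:,0]: print(p,px("scene",*p,.044)[:2])
    cv2.imwrite("pics/last.png",i[:,:,::-1])
E
python3 -c "from h import *;flat()"
```

```text
14.425 [ 0.3903 -0.3453  0.0143] [-0.201   0.1629  0.0327]
[351 251] [ 0.615  -0.2188]
[345 279] [ 0.5239 -0.2913]
[337 290] [ 0.4766 -0.3075]
[349 302] [ 0.4773 -0.3617]
[354 301] [ 0.4918 -0.368 ]
[360 307] [ 0.492  -0.3943]
[352 317] [ 0.4498 -0.4053]
[356 322] [ 0.4479 -0.4246]
[395 300] [ 0.5939 -0.4394]
```

carry_out(rows=[[0.015,0,0,0,0,0],[0.03,0,0,0,0,0],[0.042,0,0,0,0,0],[0.05,0,0,0,0,0],[0.058,0,0,0,0,0],[0.066,0,0,0,0,0],[0.074,0,0,0,0,0],[0.082,0,0,0,0,0]])

```text
clock: 15.48
tool_pos: [0.4727, -0.3426, 0.0143]
orientation: [180.0, -0.0, 1.9]
force: [-0.3, 0.3, 0.3]
opening: 0.0003
gripper_force: 0.0
```

```bash
python3 -c "from h import *;flat()"
```

```text
15.475 [ 0.4727 -0.3426  0.0143] [-0.2984  0.2958  0.2871]
[320 273] [ 0.4756 -0.2267]
[355 322] [ 0.4456 -0.4228]
[395 300] [ 0.5939 -0.4394]
[365 266] [ 0.6095 -0.2916]
[358 275] [ 0.5672 -0.3043]
[381 292] [ 0.5803 -0.3935]
[358 313] [ 0.4731 -0.4059]
[356 306] [ 0.4847 -0.3846]
[350 300] [ 0.4845 -0.3582]
[344 302] [ 0.4652 -0.3527]
```

```bash
python3 - <<'E'
from h import *
w=viewer.snapshot("wrist")[:,:,::-1]
j=viewer.snapshot("scene")[:,:,::-1][225:330,300:400]
o=telemetry.get_obs();R=Ro.from_euler("xyz",o["orientation"],degrees=True).as_matrix()
for z in(0,-.02,-.03,-.04,-.05): print(z,wr(o["tool_pos"]+R@[.0,0,z],o)*1.4*.72)
cv2.imwrite("pics/s6.png",np.hstack([cv2.copyMakeBorder(cv2.resize(w,None,fx=.72,fy=.72,interpolation=cv2.INTER_AREA),0,397-302,0,0,cv2.BORDER_CONSTANT),cv2.resize(j,(378,397),interpolation=cv2.INTER_CUBIC)]))
E
```

```text
0 [203.583  171.0391]
-0.02 [203.5514 179.4839]
-0.03 [203.533  184.3942]
-0.04 [203.5125 189.8619]
-0.05 [203.4895 195.9805]
```

View pics/s6.png

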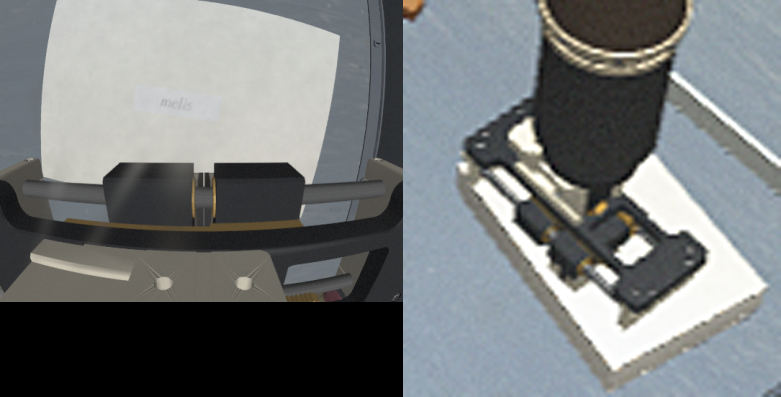

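The gripper hovers over the carton with no contact, so the usable tips end about 35 mm short of the reported TCP. I'll back off, tilt the fingers forward to keep the body clear, and lower under force checks.

carry_out(rows=[[0,0,-0.03,0,0,0],[-0.045,0,-0.03,0,0,0],[-0.09,0,-0.03,0,0.12,0],[-0.09,0,-0.01,0,0.24,0],[-0.09,0,0.0,0,0.35,0],[-0.09,0,0.008,0,0.35,0],[-0.09,0,0.011,0,0.35,0],[-0.09,0,0.014,0,0.35,0]])

```text
clock: 16.62
tool_pos: [0.3829, -0.3457, 0.0003]
orientation: [180.0, -20.0, 2.0]
force: [-0.1, 0.4, 0.1]
opening: 0.0002
gripper_force: 0.0
```

```bash
python3 -c "
from h import *
o=telemetry.get_obs();print(o['tool_pos'],o['orientation'],o['force'])"
```

```text
[ 0.3829 -0.3457  0.0003] [179.9839 -20.0135   1.974 ] [-0.1074  0.4085  0.1026]
```

carry_out(rows=[[-0.0014,0,0.0038,0,0,0],[-0.0027,0,0.0075,0,0,0]])

```text
clock: 16.88
tool_pos: [0.3828, -0.3454, -0.008]
orientation: [180.0, -20.0, 2.0]
force: [0.0, 0.1, -0.4]
opening: 0.0002
gripper_force: 0.0
```

carry_out(rows=[[-0.001,0,0.0028,0,0,0],[-0.002,0,0.0056,0,0,0]])

```text
clock: 17.12
tool_pos: [0.3825, -0.3456, -0.0138]
orientation: [-180.0, -20.1, 1.9]
force: [1.3, 0.5, 0.3]
opening: 0.0006
gripper_force: 0.0
```

carry_out(rows=[[0.0188,0,0.0068,0,0,0],[0.0376,0,0.0136,0,0,0],[0.0564,0,0.0204,0,0,0],[0.0658,0,0.0238,0,0,0],[0.0752,0,0.0272,0,0,0],[0.0846,0,0.0306,0,0,0],[0.094,0,0.034,0,0,0]])

```text
clock: 18.0
tool_pos: [0.4826, -0.3423, -0.0135]
orientation: [-180.0, -20.0, 1.9]
force: [-0.0, -0.2, -0.4]
opening: 0.0002
gripper_force: 0.3
```

```bash
python3 -c "from h import *;flat()"
```

```text
18.0 [ 0.4826 -0.3423 -0.0135] [-0.0014 -0.2325 -0.3912]
[353 246] [ 0.6348 -0.2069]
[341 253] [ 0.5828 -0.2055]
[348 276] [ 0.5392 -0.2883]
[347 284] [ 0.5163 -0.3092]
[359 299] [ 0.5088 -0.3718]
[363 297] [ 0.5235 -0.3738]
[370 304] [ 0.5233 -0.4045]
[364 316] [ 0.4804 -0.4239]
[400 292] [ 0.6272 -0.4283]
```

carry_out(rows=[[-0.0141,0,-0.0051,0,0,0],[-0.0141,-0.018,-0.0051,0,0,0],[0.0,-0.018,0.0,0,0,0],[0.0094,-0.018,0.0034,0,0,0],[0.0188,-0.018,0.0068,0,0,0],[0.0282,-0.018,0.0102,0,0,0],[0.0376,-0.018,0.0136,0,0,0],[0.0423,-0.018,0.0153,0,0,0]])

```text
clock: 19.05
tool_pos: [0.5273, -0.3227, -0.0134]
orientation: [-180.0, -20.0, 1.9]
force: [-0.8, -0.9, 1.3]
opening: 0.0006
gripper_force: 0.8
```

```bash
python3 -c "from h import *;flat()"
```

```text
19.05 [ 0.5273 -0.3227 -0.0134] [-0.8104 -0.8593  1.2743]
[358 240] [ 0.6661 -0.1976]
[350 245] [ 0.6296 -0.1978]
[354 272] [ 0.565  -0.2881]
[365 286] [ 0.5561 -0.348 ]
[371 285] [ 0.5737 -0.3564]
[376 290] [ 0.5731 -0.3791]
[370 301] [ 0.5306 -0.3968]
[375 307] [ 0.528 -0.421]
[409 282] [ 0.6771 -0.4191]
```

carry_out(rows=[[0.0056,0,0.002,0,0,0],[0.0113,0,0.0041,0,0,0],[0.015,0,0.0054,0,0,0],[0.015,0,0.0054,0,0,0]])

```text
clock: 19.6
tool_pos: [0.5431, -0.3223, -0.0131]
orientation: [180.0, -20.1, 1.9]
force: [-0.2, 0.8, -0.5]
opening: 0.0006
gripper_force: 0.0
```

carry_out(rows=[[0.0014,0,0.0005,0,0,0],[0.0028,0,0.001,0,0,0],[0.0028,0,0.001,0,0,0]])

```text
clock: 19.98
tool_pos: [0.545, -0.3223, -0.0132]
orientation: [-180.0, -20.0, 1.9]
force: [-3.2, -2.2, 2.2]
opening: 0.0003
gripper_force: 2.0
```

```bash
python3 -c "from h import *;flat()"
```

```text
19.975 [ 0.545  -0.3223 -0.0132] [-3.2449 -2.2298  2.1511]
[355 240] [ 0.6579 -0.1915]
[360 260] [ 0.6132 -0.2641]
[358 270] [ 0.5806 -0.2899]
[370 283] [ 0.5764 -0.3491]
[380 286] [ 0.5935 -0.3758]
[381 290] [ 0.5855 -0.3882]
[374 298] [ 0.5478 -0.3963]
[379 303] [ 0.5475 -0.4181]
[412 278] [ 0.696  -0.4141]
[414 285] [ 0.6812 -0.4361]
[417 283] [ 0.6943 -0.4366]
[370 242] [ 0.6925 -0.2281]
```

carry_out(rows=[[0.0014,0,0.0005,0,0,0],[0.0028,0,0.001,0,0,0],[0.0028,0,0.001,0,0,0]])

```text
clock: 20.4
tool_pos: [0.5454, -0.3222, -0.0135]
orientation: [-179.9, -19.8, 1.8]
force: [-14.5, -3.6, 10.6]
opening: 0.0004
gripper_force: 7.6
```

carry_out(rows=[[0.0014,0,0.0005,0,0,0],[0.0028,0,0.001,0,0,0],[0.0028,0,0.001,0,0,0]])

```text
clock: 20.78
tool_pos: [0.5455, -0.322, -0.014]
orientation: [-179.8, -19.6, 1.8]
force: [-26.4, -5.6, 19.1]
opening: 0.0006
gripper_force: 13.1
```

carry_out(rows=[[-0.0038,0,-0.0014,0,0,0],[-0.0076,0,-0.0028,0,0,0],[-0.015,0,-0.0054,0,0,0],[-0.038,0,-0.0138,0,0,0],[-0.075,0,-0.027,0,0,0],[-0.058,0,-0.074,0,0,0],[-0.041,0,-0.121,0,0,0],[-0.041,0,-0.121,0,0,0]])

```text
clock: 21.78
tool_pos: [0.4743, -0.3258, 0.0916]
orientation: [179.7, -20.5, 2.1]
force: [0.7, 0.1, -0.0]
opening: 0.0004
gripper_force: 0.0
```

```bash
python3 - <<'E'
from h import *
flat()
# top camera too: brightness along columns from carton into rail
i=viewer.snapshot("top").astype(int).min(2)
for u in (355,370,385,400,415): print(u,[int(x) for x in i[158:186,u]])
c=viewer.camera_info("top");T=np.linalg.inv(c["extrinsics"])
for P in [(.69,-.2,.044),(.697,-.42,.044),(.54,-.2,.044),(.547,-.42,.044)]:
    q=c["intrinsics"]@(T[:3,:3]@P+T[:3,3]);print(P,q[:2]/q[2])
E
```

```text
21.775 [ 0.4743 -0.3258  0.0916] [ 0.7471  0.1379 -0.0338]
[344 248] [ 0.6049 -0.1955]
[344 260] [ 0.5714 -0.2331]
[356 274] [ 0.5648 -0.2977]
[362 273] [ 0.5827 -0.3061]
[369 281] [ 0.5792 -0.3418]
[363 288] [ 0.546  -0.3498]
[379 303] [ 0.5475 -0.4181]
[411 279] [ 0.6906 -0.4149]
[414 285] [ 0.6812 -0.4361]
[417 283] [ 0.6943 -0.4366]
[367 240] [ 0.6905 -0.2157]
[355 240] [ 0.6579 -0.1915]
355 [154, 148, 143, 165, 241, 248, 245, 246, 245, 210, 167, 171, 166, 154, 153, 173, 157, 88, 89, 84, 86, 89, 130, 121, 124, 123, 126, 114]
370 [142, 141, 140, 177, 255, 244, 242, 240, 246, 249, 249, 249, 249, 250, 249, 250, 249, 250, 249, 249, 249, 249, 248, 248, 250, 249, 248, 248]
385 [146, 142, 140, 194, 254, 247, 245, 244, 247, 249, 249, 248, 248, 249, 249, 249, 250, 249, 248, 249, 248, 248, 249, 249, 249, 249, 249, 248]
400 [148, 149, 159, 213, 250, 244, 243, 240, 248, 250, 249, 248, 248, 249, 248, 250, 249, 249, 249, 249, 248, 249, 251, 250, 248, 249, 248, 249]
415 [141, 148, 167, 243, 244, 185, 197, 249, 249, 250, 250, 250, 250, 249, 249, 249, 249, 248, 247, 249, 249, 249, 249, 249, 250, 250, 250, 250]
(0.69, -0.2, 0.044) [356.8847 166.0723]
(0.697, -0.42, 0.044) [425.8649 165.2123]
(0.54, -0.2, 0.044) [356.7846 212.8817]
(0.547, -0.42, 0.044) [426.5662 212.0503]
```

carry_out(rows=[[0.0,0,-0.06,0,-0.12,0],[-0.04,0,-0.11,0,-0.24,0],[-0.08,0,-0.15,0,-0.35,0],[-0.1,0,-0.2,0,-0.35,0],[-0.1,-0.06,-0.2,0,-0.35,0],[-0.1,-0.12,-0.2,0,-0.35,0],[-0.1,-0.18,-0.2,0,-0.35,0],[-0.1,-0.18,-0.2,0,-0.35,0]])

```text
clock: 22.88
tool_pos: [0.3035, -0.1459, 0.2394]
orientation: [-179.9, -0.0, 2.5]
force: [-0.3, 0.2, 0.5]
opening: 0.0003
gripper_force: 0.0
```

```bash
python3 - <<'E'
from h import *
flat()
i=viewer.snapshot("top").astype(int).min(2)
t=viewer.snapshot("top"); cv2.imwrite("pics/topf.png",t[:,:,::-1])
for u in range(352,432,6):
    col=i[195:235,u];g=np.nonzero(col<215)[0];col2=i[150:185,u]
    r=195+g[0] if len(g) else None
    print(u,r,px("top",u,r,.044)[:2] if r else "", "gapmin",col2[14:22].min())
E
```

```text
22.875 [ 0.3035 -0.1459  0.2394] [-0.2745  0.2297  0.5141]
[331 257] [ 0.5455 -0.1986]
[379 303] [ 0.5475 -0.4181]
[411 279] [ 0.6906 -0.4149]
[416 282] [ 0.6947 -0.4321]
[414 285] [ 0.6812 -0.4361]
[417 283] [ 0.6943 -0.4366]
[367 240] [ 0.6905 -0.2157]
[356 240] [ 0.6606 -0.1935]
352 195 [ 0.5966 -0.1847] gapmin 92
358 214 [ 0.5365 -0.2038] gapmin 247
364 214 [ 0.5369 -0.2228] gapmin 245
370 214 [ 0.5373 -0.2417] gapmin 244
376 214 [ 0.5377 -0.2606] gapmin 192
382 214 [ 0.538  -0.2795] gapmin 205
388 213 [ 0.5416 -0.2984] gapmin 246
394 213 [ 0.542  -0.3174] gapmin 248
400 213 [ 0.5423 -0.3363] gapmin 245
406 213 [ 0.5427 -0.3552] gapmin 246
412 213 [ 0.5431 -0.3741] gapmin 247
418 213 [ 0.5435 -0.393 ] gapmin 250
424 213 [ 0.5438 -0.4119] gapmin 158
430 195 [ 0.6014 -0.4317] gapmin 145
```

```bash
python3 - <<'E'
from h import *
a=cv2.imread("pics/topf.png").min(2).astype(float);b=cv2.imread("pics/top0.png").min(2).astype(float)
def cross(col,lo,hi,th):
    for r in range(lo,hi):
        if (col[r]-th)*(col[r+1]-th)<0: return r+(th-col[r])/(col[r+1]-col[r])
us=np.arange(360,422)
near=[cross(a[:,u],205,222,190) for u in us]
us2=np.arange(346,422)
front=[cross(b[:,u],164,174,150) for u in us2]
back=[cross(b[:,u],155,165,195) for u in us2]
for n,u,e,z in(("near",us,near,.044),("railfront",us2,front,.017),("railback",us2,back,0)):
    k=[j for j in range(len(u)) if e[j]]
    P=np.array([px("top",u[j],e[j],z)[:2] for j in k])
    f=np.polyfit(P[:,1],P[:,0],1)
    for _ in range(3):
        r=np.abs(P[:,0]-np.polyval(f,P[:,1]));f=np.polyfit(P[r<2*np.median(r)+1e-4,1],P[r<2*np.median(r)+1e-4,0],1)
    print(n,"slope deg",np.degrees(np.arctan(f[0])),"x at y=-.2,-.42",np.polyval(f,[-.2,-.42]),np.median(r))
E
```

```text
near slope deg -2.419045534155154 x at y=-.2,-.42 [0.5371 0.5464] 0.0004688448987160698
railfront slope deg -1.3999997087449982 x at y=-.2,-.42 [0.693  0.6984] 0.00027613316512442587
railback slope deg -2.0778110555090317 x at y=-.2,-.42 [0.7141 0.7221] 0.0003084436979335914
```

```bash
python3 -c "
from plant import workorder;print(workorder.close_job())"
```

```text
the job is handed in; nothing more can be done
None
```

The carton was tipped over without being gripped or lifted, lies flat with its lid up and is pressed against the rail (parallel to within about 1°); the job is handed in, no verdict came back, and I didn't re-check the wooden box or the other items afterwards.

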